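# Swing out the swivel hook and hang up the bike light

## Task

The swivel hook on the little rail has been knocked aside. Push it (do not grip it) round into the room until you feel its stop and press it firmly home with about 15 newtons; the rail is only lightly plugged into the wall, so never load the hook with more than 20. Then hang the yellow bike light on it by the ring of its handlebar clamp and let go, so that it hangs free and still with the hook still home; leave the keys on their hook, and the tumbler, comb and basket where they are.

Things in the scene. Friction and masses are not known exactly. Their poses are not given: they have to be found in the camera images.
- low_wall: Low white wall to the robot's right, 560 mm long, its top 253 mm above the desk. Origin: middle of its room-side face, at desk height; y straight out of the face into the room (about world +y), x along the wall. It carries a level aluminium channel rail, 300 mm long, 40 high, 10 deep.
- swivel_unit: Black clip block of the swivel hook in the rail: 26 wide, 18 deep, 36 mm high, with two lugs reaching 35 mm from the wall for the hook's vertical pivot pin. Origin: on the wall face at the block's mid-height, 190 to 210 mm above the desk. y straight out of the wall, x along the wall (about world +x), z up. Pin axis at x 0, y 26 mm. The plain key hook is 120 to 140 mm along, on either side.
- hook (a joint): Swivel angle about the pin: 0 = home, heel hard on its stop, pointing out into the room; grows as the hook is swung to the block's +x side, up to 1.2; starts at 0.55 to 1.0. Home: below 0.035. The stop is worn: home lies up to 0.14 rad (unmeasured) either side of square to the wall. A friction washer (0.45 N m: 7 N at 65 mm) holds it where it is left; at the stop the force rises.
- pivot_pin (a point): On the pin's axis at the arm's height, 26 mm out from the wall; axes as swivel_unit. The hook: bright steel rod 7 mm thick, level with this point from a knuckle on the pin (16 mm across, 24 high) to 68 mm from the pin, then curving up to a 10 mm ball, 82 mm from the pin, its top 19 mm above this point. 
- bike_light: Yellow bike light, 0.13 to 0.25 kg, upside down on the desk, black handlebar clamp on top. Origin: underside centre. Body 84 mm long (x, lens at +x), 36 wide (y), 32 high. Upright clamp ring on it: axis y, bore 32, outside 42, 14 wide (y), 29 to 71 mm up. On the ring two bolted ears, 20 mm long (x), 14 wide (y), to 83.5 mm up: grip them across y; fingertips above 67 mm stay clear of the bore.
- clamp_centre (a point): Centre of the clamp ring's bore, 50 mm above the light's underside; y along the bore. Hung on the hook it lies 12.5 mm lower than point pivot_pin (the ring rests on top of the level arm), 15 to 60 mm out from the pin, y along the arm, either way round.
- keys: Two keys on a 33 mm steel ring hanging from the plain, fixed key hook, 34 mm in front of the wall; about 85 mm high in all, 50 g. Origin: the ring's centre. Leave alone.
- tumbler: Empty glass tumbler, 76 mm across the rim, 100 mm high, on the desk. Origin: underside centre. Leave alone.
- comb: Wooden comb, 170 x 36 x 5 mm, long in x, flat on the desk. Origin: underside centre. Leave alone.
- basket: Empty grey plastic basket, 170 (x) x 230 (y) x 85 mm, on the desk. Origin: underside centre. Leave alone.
Not all that is in view belongs to the job. What is shaped like the bike_light but orange or turquoise is not meant.

How it is judged:
On the way, in this order (a step that is already met when the one before it is completed fails the run):
1. the swivel hook is pressed home against its stop with 11 N or more, the light not yet near it (value of joint hook below 0.035 rad and contact force between the fingers and swivel_unit above 11 N and distance between clamp_centre and pivot_pin above 0.1 m), for 0.2 s.
2. the light hangs by its clamp ring on the hook (x of clamp_centre in the frame of pivot_pin between -0.012 and 0.012 m and y of clamp_centre in the frame of pivot_pin between 0.012 and 0.074 m and z of clamp_centre in the frame of pivot_pin between -0.017 and -0.008 m and angle between the y axis of clamp_centre and the y axis of pivot_pin, either way round below 0.6 rad and angle between bike_light's own z axis and vertical below 0.2 rad and contact force between bike_light and swivel_unit above 0.5 N), for 0.2 s.
At the end, for the whole second after the job is handed in: Hook home (joint below 0.035). Light hangs on it by its clamp ring: ring centre 8-17 mm lower than the pin point, within 12 mm sideways, 12-74 mm out, bore within 0.6 rad of square to the wall, upright within 0.2 rad; released, below 0.03 m/s and 0.3 rad/s (all of step 2 and value of joint hook below 0.035 rad and contact force between bike_light and the fingers below 0.05 N and linear speed of bike_light below 0.03 m/s and angular speed of bike_light below 0.3 rad/s); the robot touches nothing.
It fails at once if the swivel hook is loaded with more than 20 N (contact force between swivel_unit and anything else above 20 N).
It fails at once if the keys are knocked off or pushed along their hook (more than 15 mm) (distance of keys from where it was at the start of the episode above 0.015 m).
It fails at once if tumbler, comb or basket is moved (more than 15 mm) (distance of any of tumbler, comb, basket from where it was at the start of the episode above 0.015 m).
It also fails if it takes over 72 s, if anything falls off the work surface, if the arm or the gripper's body presses on something with over 40 N, if the wrist force passes 120 N, or if a joint passes its speed limit or range.

## Robot

A 7-joint arm with a two-finger parallel gripper is mounted at the origin on the work surface. World frame = base frame: x ahead of the robot, y to its left, z up, the work surface at z = 0. Lengths are in m, angles in rad, forces in N, time in s.
With the tool pointing down it reaches from about 0.35 to 0.9 m from the base axis. Payload 19.9 kg.
Tool frame: the origin (TCP) lies between the finger pads; the fingertips stand 25 mm ahead of it and the grasp point (between the pads) lies 6 mm ahead of it; z points along the fingers, y is the line along which they close (so a half turn about z gives the same grasp; the last joint's range is limited). The gripper opens to 85 mm and grips with 20 to 120 N. Pads are 22 mm wide; open, the fingers measure 114 mm over their backs; the gripper's body (76 mm by 85 mm) begins 54 mm behind the grasp point. The pads swing forward as they close: fully open they stand 13 mm farther back than shut.
Start: joints at [1.214, 0.417, -0.01, 1.614, 0.005, 1.111, -0.053], TCP at [0.194, -0.594, 0.232] pointing down, gripper open.
Joint ranges: [-2.81, 2.81], [-0.39, 2.02], [-1.27, 1.25], [0.06, 2.57], [-1.19, 4.33], [0.19, 2], [-2.82, 2.82]. Speed limits (rad/s): [1.89, 1.89, 2.39, 2.39, 3.01, 3.01, 3.01].

## Interface

Orientations are given as a rotation vector (axis times angle).
In Python, from cell import ctrl gives the robot as it stands.
- The arm moves only by the shell command python3 -m crank 'ROWS' [OPENING]. ROWS is JSON, a list of rows, each a list of 4 numbers: the shift along the tool's x, y, z in mm, then the turn about the tool's z in rad. In form: [[dx, dy, dz, roll], ...]. A call has 1 to 8 rows; each row shifts and turns the commanded pose from where the row before left it, along the tool's axes as they then stand; what a row does not reach is not made up. A row lasts 1/12 s, in which the tool goes at most 41.7 mm and 7.16 degrees, less where a joint would pass 70% of its speed; a pose out of reach is approached as far as the arm can. A call with a gripper value outside its range is refused whole. OPENING is the finger opening in mm, from 0 to 85.4, set as the call begins (- or left out, the last holds). The fingers move at their own pace and stop on an object; the grip force is fixed at half the most. Time passes only in rows, so rows that do not move let the fingers close. It gives the time, the measured TCP pose, the force, the opening and the grip force at its end, in the units of the state.
- ctrl.get_state(): the state, without advancing time (a new reading comes with each control period).
- ctrl.snapshot(name): name is "scene" or "top"; returns (picture, depth): 420x560x3 uint8, red, green, blue; 420x560 float32, m along the optical axis (not along the pixel's ray), 0 where there is no reading.
- ctrl.camera_params(name): a dict with "camera_matrix" (3x3 intrinsics, pixels), "k1" (the pictures are not rectified: a ray, as slopes to the right and down, at radius r is drawn at 1 + k1 r^2 times it, then the intrinsics apply), "R" (3x3) and "t" (3): a world point X has camera coordinates R X + t. Camera axes: x right, y down, z forward; pixel columns grow to the right and rows downward; lengths in m; the calibration is good to about 2 mm. A picture is of the moment at which its call begins. camera_params takes no time and is no camera call.
- ctrl.finish_job(): hands the job in; it is judged then, once.
The state is a dict: "t": time; "joint_positions": joint angles; "dq": joint speeds; "effort": joint torques, N m; "tcp_pos": TCP position; "tcp_rot": TCP orientation; "ft_force": force on the tool from outside, world axes, zero at the start; "ft_torque": the same for the moment, N m; "width": finger opening in m; "grip_force": force on a finger pad.
Only numpy, scipy, OpenCV 4.12 (cv2) and the standard library are available. Lean on these libraries where they do the work, as an engineer would, in place of code of your own. Each camera call takes 0.05 s, during which the arm holds its last target. There are 200 camera calls.

## Working session

There is one attempt and no reset: what is moved stays moved. The work goes in short steps, Python scripts to look and compute and a shell command to move; the robot and the scene stay as the last step left them, time stands still between calls to the robot, and variables do not carry over. Pictures are saved under pics/ and viewed, at most 10 in all, crops included, and the job is handed in when it is done.

```bash
mkdir -p pics; ls; cat > h.py <<'E'
import numpy as np, cv2
from cell import ctrl
from scipy.spatial.transform import Rotation as Ro
def snap(n,f):
    im,d=ctrl.snapshot(n); np.savez('%s.npz'%f,im=im,d=d); cv2.imwrite('pics/%s.png'%f,im[:,:,::-1]); return im,d
def rays(n,uv):
    p=ctrl.camera_params(n);K=np.array(p['camera_matrix'])
    q=(np.atleast_2d(uv)-K[:2,2])/[K[0,0],K[1,1]]
    s=q.copy()
    for _ in range(20): s=q/(1+p['k1']*(s**2).sum(1,keepdims=True))
    return s,np.array(p['R']),np.array(p['t'])
def pt(n,uv,z):  # depth along axis
    s,R,t=rays(n,uv); c=np.c_[s,np.ones(len(s))]*np.reshape(z,(-1,1)); return (c-t)@R
def plane(n,uv,h): # intersect with world z=h
    s,R,t=rays(n,uv); d=np.c_[s,np.ones(len(s))]@R; o=-R.T@t; return o+d*((h-o[2])/d[:,2])[:,None]
def cloud(n,d):
    v,u=np.nonzero(d>0); return np.c_[u,v],pt(n,np.c_[u,v].astype(float),d[v,u])
E
python3 - <<'E'
from h import *
np.set_printoptions(precision=4,suppress=True)
for n in('scene','top'):
    snap(n,n+'0'); p=ctrl.camera_params(n); print(n,p['camera_matrix'],p['k1'],-np.array(p['R']).T@p['t'],np.array(p['R']))
s=ctrl.get_state();print(s); print(Ro.from_rotvec(s['tcp_rot']).as_matrix())
E
```

```text
pics
scene [[460.9076   0.     274.4866]
 [  0.     460.9076 207.6932]
 [  0.       0.       1.    ]] 0.048186265552984116 [ 1.0977 -0.3739  0.9657] [[ 0.6103  0.7921 -0.0105]
 [ 0.6095 -0.478  -0.6324]
 [-0.506   0.3796 -0.7745]]
top [[513.9165   0.     284.5922]
 [  0.     513.9165 208.1957]
 [  0.       0.       1.    ]] -0.1036488150393492 [0.3532 0.0211 1.5167] [[ 0.0036 -0.9999 -0.0105]
 [-0.9904 -0.0021 -0.1379]
 [ 0.1378  0.0109 -0.9904]]
{'t': 0.1, 'joint_positions': array([ 1.2135,  0.4179, -0.0103,  1.6141,  0.0047,  1.1107, -0.053 ]), 'dq': array([-0.0002, -0.0012,  0.0016, -0.0024,  0.002 ,  0.0002,  0.0006]), 'effort': array([  0.003 , -86.5812,   0.6815, -43.5636,   0.0192,   0.0049,
        -0.    ]), 'tcp_pos': array([ 0.194 , -0.5938,  0.2316]), 'tcp_rot': array([-3.1014, -0.4938,  0.0004]), 'ft_force': array([-1.1559, -0.2137,  0.807 ]), 'ft_torque': array([0.0513, 0.018 , 0.0236]), 'grip_force': 0.0, 'width': 0.08509290593520591}
[[ 0.9506  0.3105 -0.0004]
 [ 0.3105 -0.9506  0.0011]
 [-0.0001 -0.0012 -1.    ]]
```

View pics/scene0.png

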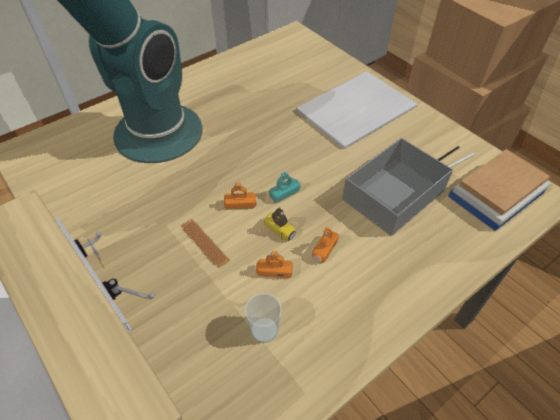

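View pics/top0.png

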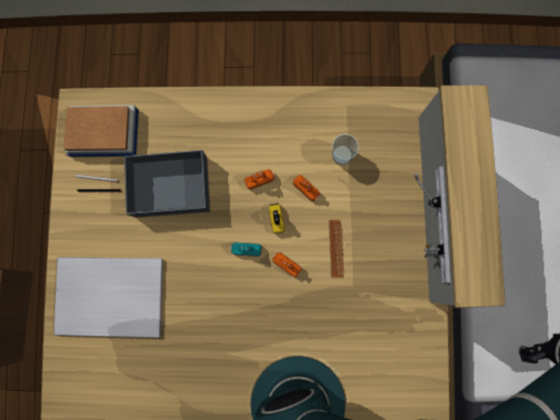

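The scene view shows the black swivel unit at about (112,289), with its hook's ball at (151,295), and the keys near (92,243). The yellow light is at (280,226) between orange and turquoise ones. In the top view the light is at (277,218), the unit at (435,203) and the tumbler at (344,149). I'll enlarge these areas next.

```bash
python3 - <<'E'
from h import *
s=np.load('scene0.npz')['im'];t=np.load('top0.npz')['im']
def c(im,u,v,w,h,k): return cv2.resize(im[v:v+h,u:u+w],(w*k,h*k),interpolation=cv2.INTER_CUBIC)
A=c(s,65,225,100,75,4);B=c(s,245,185,100,75,4);C=c(t,390,165,100,75,4);D=c(t,230,165,100,75,4)
o=np.vstack([np.hstack([A,B]),np.hstack([C,D])]);cv2.imwrite('pics/crops.png',o[:,:,::-1])
E
```

```text
(no output)
```

View pics/crops.png

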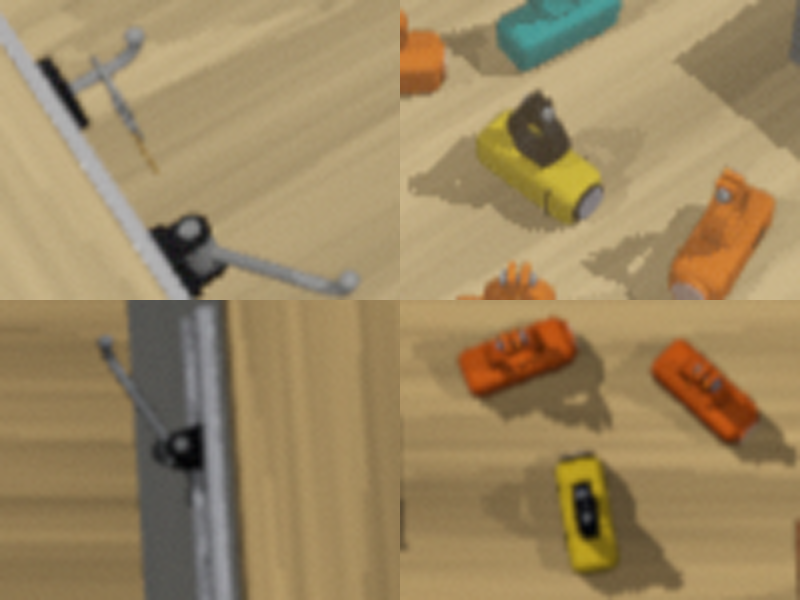

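```bash
cat >> h.py <<'E'
def tri(us,ut):
    A=np.zeros((3,3));b=np.zeros(3);
    L=[]
    for n,uv in(('scene',us),('top',ut)):
        s,R,t=rays(n,np.array(uv,float)); d=(np.r_[s[0],1]@R); d/=np.linalg.norm(d); o=-R.T@t; P=np.eye(3)-np.outer(d,d); A+=P;b+=P@o; L.append((P,o))
    X=np.linalg.solve(A,b); return X,[np.linalg.norm(P@(X-o)) for P,o in L]
E
python3 - <<'E'
from h import *
np.set_printoptions(precision=4,suppress=True)
print('ball',tri((151.75,295.25),(416.2,176.7))); print('pintop',tri((112.75,282.25),(435.5,201.8)))
for n in('scene','top'):
    z=np.load(n+'0.npz');im,d=z['im'],z['d']
    for nm,(u,v) in {'scene':{'ball':(151.75,295.25),'pin':(112.75,282.25)},'top':{'ball':(416.2,176.7),'pin':(435.5,201.8)}}[n].items():
        print(n,nm,d[int(v)-1:int(v)+2,int(u)-1:int(u)+2].ravel(), pt(n,(u,v),d[int(v),int(u)]))
    uv,P=cloud(n,d)
    hsv=cv2.cvtColor(im,cv2.COLOR_RGB2HSV)[uv[:,1],uv[:,0]]
    # wall edges
    # yellow light
    m=(hsv[:,0]>22)&(hsv[:,0]<32)&(hsv[:,1]>170)&(P[:,2]>.01)&(P[:,2]<.06)&(P[:,1]>-.35)
    m&=(np.abs(uv-np.array({'scene':(280,226),'top':(277,218)}[n])).max(1)<25)
    Q=P[m];top=Q[Q[:,2]>.027];print(n,m.sum(),'yellow top z',np.median(top[:,2]))
    r=cv2.minAreaRect((top[:,:2]*1000).astype(np.float32));print('rect',r, top.min(0),top.max(0))
    c=np.array(r[0])/1000; mm=(np.hypot(*(P[:,:2]-c).T)<.03)&(P[:,2]>.06); print('clamp above .06:',mm.sum(),P[mm].mean(0),P[mm].max(0),P[mm].min(0))
    # wall room face & top
    w=(P[:,2]>.02)&(P[:,2]<.15)&(P[:,1]<-.3)&(P[:,1]>-.6)&(P[:,0]>.3)&(P[:,0]<.8)
    for x in np.arange(.3,.8,.08):
        k=w&(abs(P[:,0]-x)<.04); print('face y',round(x,2),k.sum(),np.median(P[k,1]) if k.any() else None)
E
```

```text
ball (array([ 0.6215, -0.3075,  0.199 ]), [np.float64(0.002072446080944875), np.float64(0.0020724460809448766)])
pintop (array([ 0.5544, -0.3534,  0.2043]), [np.float64(0.0032467287001648483), np.float64(0.0032467287001648674)])
scene ball [0.8475 0.8513 0.8507 0.8494 0.8491 0.8485 0.8481 0.8484 0.8493] [[ 0.6286 -0.3065  0.2089]]
scene pin [0.8688 0.8691 0.8658 0.8662 0.8657 0.8678 0.8647 0.8631 0.865 ] [[ 0.5603 -0.3507  0.2104]]
scene 202 yellow top z 0.031245507345290795
rect ((535.325927734375, 61.159461975097656), (75.93647003173828, 31.531572341918945), 9.50792407989502) [0.4973 0.04   0.027 ] [0.574  0.0813 0.0368]
clamp above .06: 96 [0.5377 0.0621 0.0734] [0.5527 0.0722 0.0856] [0.5156 0.0527 0.0611]
face y 0.3 0 None
face y 0.38 0 None
face y 0.46 22 -0.34707032188871306
face y 0.54 0 None
face y 0.62 0 None
face y 0.7 0 None
face y 0.78 0 None
top ball [1.3287 1.3289 1.3272 1.3303 1.3339 1.327  1.3398 1.3297 1.3415] [[ 0.6198 -0.3083  0.2034]]
top pin [1.3196 1.3223 1.3189 1.3108 1.3123 1.3175 1.3153 1.3141 1.3142] [[ 0.5518 -0.3535  0.2152]]
top 271 yellow top z 0.03199024360742635
rect ((531.2694091796875, 61.828094482421875), (83.94409942626953, 34.55234146118164), 9.799240112304688) [0.4899 0.0418 0.027 ] [0.5727 0.083  0.0583]
clamp above .06: 63 [0.5286 0.0616 0.0746] [0.5474 0.0701 0.0913] [0.5103 0.0526 0.0604]
face y 0.3 194 -0.38473692187219494
face y 0.38 323 -0.3838156466761715
face y 0.46 264 -0.38213380042673106
face y 0.54 253 -0.3803503544525844
face y 0.62 297 -0.3780712290842498
face y 0.7 351 -0.37642407525040145
face y 0.78 235 -0.374497953250458
```

```bash
python3 -m crank '[[0,0,-40,0],[0,0,-40,0],[0,0,-40,0.1],[0,0,-40,0.1],[0,0,-10,0.09],[0,0,0,0],[0,0,0,0]]' 0; cat > go.py <<'E'
import sys
from h import *
# required shift in tool axes (mm) and roll to reach x y z and yaw (of tool x axis in world)
a=[float(v) for v in sys.argv[1:]]
s=ctrl.get_state();R=Ro.from_rotvec(s['tcp_rot']).as_matrix()
np.set_printoptions(precision=3,suppress=True)
print('t',s['t'],'tcp',s['tcp_pos'],'f',s['ft_force'],'yaw',np.arctan2(R[1,0],R[0,0]),'w',s['width'],'g',s['grip_force'])
if len(a)>2: print('shift mm',R.T@(np.array(a[:3])-s['tcp_pos'])*1000)
if len(a)>3: print('roll',(np.arctan2(R[1,0],R[0,0])-a[3]+np.pi)%(2*np.pi)-np.pi)
E
python3 go.py 0.632 -0.322 0.39 0.021
python3 - <<'E'
from h import *
np.set_printoptions(precision=4,suppress=True)
for n in('scene','top'):
    d=np.load(n+'0.npz')['d'];uv,P=cloud(n,d)
    # wall top plane, desk, rail/block heights
    k=(P[:,2]>.22)&(P[:,2]<.28)&(P[:,1]<-.4)&(P[:,1]>-.5)&(P[:,0]>.3)&(P[:,0]<.75);print(n,'wall top',k.sum(),np.median(P[k,2]),P[k,0].min(),P[k,0].max())
    k=(abs(P[:,2])<.02)&(abs(P[:,0]-.6)<.05)&(abs(P[:,1]+.2)<.04);print('desk',np.median(P[k,2]))
    k=(P[:,0]>.565)&(P[:,0]<.64)&(P[:,1]>-.355)&(P[:,1]<-.29)&(P[:,2]>.15)
    print('hook pts',k.sum());q=P[k][np.argsort(P[k,0])];print(q[::max(1,len(q)//18)])
E
```

```text
t: 0.68
tcp_pos: [0.1942, -0.594, 0.4022]
tcp_rot: [3.141, 0.043, -0.0]
ft_force: [-0.1, 0.3, -0.6]
width: 0.0009
grip_force: 0.0
t 0.6833 tcp [ 0.194 -0.594  0.402] f [-0.053  0.288 -0.591] yaw 0.027208368853747528 w 0.000857049107321165 g 0.0
shift mm [ 445.016 -260.027   12.095]
roll 0.006208368853747537
scene wall top 12978 0.2530404215511717 0.3000818570438108 0.7499398148934311
desk -1.3288433828830741e-05
hook pts 182
[[ 0.5651 -0.3536  0.2062]
 [ 0.5654 -0.3545  0.2039]
 [ 0.566  -0.3493  0.1953]
 [ 0.5668 -0.3505  0.1785]
 [ 0.5698 -0.3473  0.1946]
 [ 0.5725 -0.3436  0.1905]
 [ 0.5783 -0.3417  0.1928]
 [ 0.5825 -0.3358  0.192 ]
 [ 0.5874 -0.3338  0.1931]
 [ 0.592  -0.3334  0.1953]
 [ 0.5962 -0.3252  0.1958]
 [ 0.6004 -0.3256  0.1947]
 [ 0.6049 -0.3181  0.1927]
 [ 0.609  -0.3177  0.1943]
 [ 0.6144 -0.312   0.1956]
 [ 0.6189 -0.3124  0.1949]
 [ 0.6251 -0.304   0.2096]
 [ 0.6275 -0.3073  0.2092]
 [ 0.6296 -0.3068  0.2078]]
top wall top 6827 0.2532962457087787 0.30002608672348446 0.7499378710251646
desk -0.00016976328194488372
hook pts 82
[[ 0.5653 -0.3457  0.1926]
 [ 0.5677 -0.3428  0.1938]
 [ 0.5718 -0.3427  0.1849]
 [ 0.5752 -0.3344  0.1966]
 [ 0.5776 -0.3341  0.1981]
 [ 0.5812 -0.3357  0.1925]
 [ 0.5843 -0.3311  0.1902]
 [ 0.5863 -0.3276  0.1935]
 [ 0.5887 -0.3273  0.1953]
 [ 0.594  -0.3301  0.1952]
 [ 0.5961 -0.3189  0.1981]
 [ 0.5995 -0.3226  0.1943]
 [ 0.602  -0.3198  0.195 ]
 [ 0.6051 -0.3231  0.1932]
 [ 0.6076 -0.3204  0.1937]
 [ 0.6126 -0.3122  0.1953]
 [ 0.6149 -0.3091  0.1973]
 [ 0.6182 -0.3099  0.1944]
 [ 0.6206 -0.3123  0.1958]
 [ 0.6232 -0.3039  0.2091]
 [ 0.6255 -0.3035  0.2109]]
```

```bash
python3 -m crank '[[34,-18.5,0,0],[34,-18.5,0,0],[34,-18.5,0,0],[34,-18.5,0,0],[34,-18.5,0,0],[34,-18.5,0,0],[34,-18.5,0,0],[34,-18.5,0,0]]' && python3 -m crank '[[34,-18.5,0,0],[34,-18.5,0,0],[34,-18.5,0,0],[34,-18.5,0,0],[34,-18.5,0,0],[0,0,0,-0.09],[0,0,0,-0.09],[0,0,0,0]]'; python3 go.py .632 -.340 .208 .2
```

```text
t: 1.35
tcp_pos: [0.4634, -0.4376, 0.4005]
tcp_rot: [-3.14, -0.044, 0.003]
ft_force: [-0.7, -1.6, -0.1]
width: -0.0001
grip_force: 0.0
t: 2.02
tcp_pos: [0.63, -0.3416, 0.3998]
tcp_rot: [-3.122, -0.335, 0.004]
ft_force: [-0.5, 0.5, 0.9]
width: 0.0
grip_force: 0.0
t 2.0167 tcp [ 0.63  -0.342  0.4  ] f [-0.457  0.476  0.947] yaw 0.21355998612114183 w 4.081093052367568e-05 g 0.0
shift mm [  2.752  -0.74  191.841]
roll 0.013559986121141954
```

```bash
python3 -m crank '[[1,0,35,0],[1,-1,35,0],[0,0,35,0],[0,0,30,0],[0,0,25,0],[0,0,20,0],[0,0,11,0],[0,0,0,0]]'; python3 go.py .6253 -.3312 .208 .2; python3 - <<'E'
from h import *
s,_=snap('scene','s1');t,_=snap('top','t1')
def c(im,u,v,w,h,k): return cv2.resize(im[v:v+h,u:u+w],(w*k,h*k),interpolation=cv2.INTER_CUBIC)
cv2.imwrite('pics/c1.png',np.hstack([c(s,80,230,100,130,4),c(t,380,130,100,130,4)])[:,:,::-1])
E
```

```text
t: 2.68
tcp_pos: [0.63, -0.3406, 0.208]
tcp_rot: [-3.123, -0.32, 0.006]
ft_force: [-0.6, 0.7, -0.3]
width: 0.0
grip_force: 0.0
t 2.6833 tcp [ 0.63  -0.341  0.208] f [-0.589  0.706 -0.266] yaw 0.20423638369646854 w 3.693632963543553e-05 g 0.0
shift mm [ -2.723 -10.181   0.028]
roll 0.004236383696468504
```

View pics/c1.png

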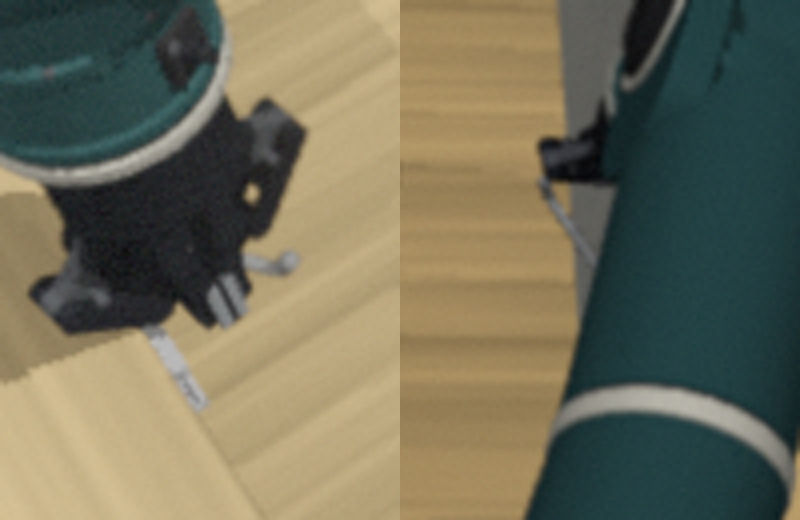

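In the left crop the closed fingertips, at about (225,300), are on the wall side of the hook, whose ball is at (290,262). I can start pushing.

```bash
python3 -m crank '[[-2,-5,0,0],[-2,-5,0,0],[-2,-5,0,0],[-2,-5,0,0],[-2,-5,0,0]]'; python3 go.py .6143 -.3176 .208 .2; python3 -m crank '[[-3,-3,0,0],[-3,-3,0,0],[-3,-3,0,0],[-3,-3,0,0]]'; python3 go.py .5982 -.3065 .208 .2
```

```text
t: 3.2
tcp_pos: [0.6164, -0.3178, 0.2117]
tcp_rot: [3.125, 0.323, 0.001]
ft_force: [-0.2, -0.6, -0.8]
width: 0.0001
grip_force: 0.0
t 3.2 tcp [ 0.616 -0.318  0.212] f [-0.163 -0.596 -0.809] yaw 0.20594365874182266 w 7.541810988010672e-05 g 0.0
shift mm [-2.004 -0.623  3.693]
roll 0.005943658741822677
t: 3.53
tcp_pos: [0.602, -0.309, 0.2112]
tcp_rot: [-3.125, -0.322, 0.0]
ft_force: [0.3, 0.2, 0.3]
width: -0.0002
grip_force: 0.0
t 3.5333 tcp [ 0.602 -0.309  0.211] f [0.28  0.167 0.306] yaw 0.20559660344900021 w -0.00024316731542624025 g 0.0
shift mm [-3.193 -3.263  3.178]
roll 0.005596603449000259
```

```bash
python3 - <<'E'
from h import *
s,_=snap('scene','s2');t,_=snap('top','t2')
def c(im,u,v,w,h,k): return cv2.resize(im[v:v+h,u:u+w],(w*k,h*k),interpolation=cv2.INTER_CUBIC)
cv2.imwrite('pics/c2.png',np.hstack([c(s,80,230,100,130,4),c(t,380,130,100,130,4)])[:,:,::-1])
E
python3 go.py
```

```text
t 3.6333 tcp [ 0.602 -0.309  0.211] f [-0.504 -0.031  0.767] yaw 0.20577714951912796 w -0.00035742114254338846 g 0.0
```

View pics/c2.png

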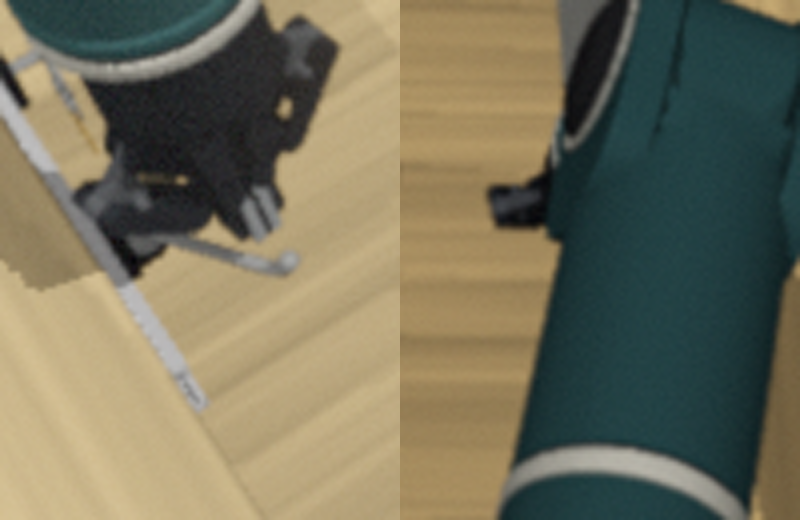

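The left crop still has the ball at (290,262), so the hook hasn't moved. The fingers, at about (262,215), rode over it, so they weren't deep enough. I'll check both heights with the depth data.

```bash
python3 - <<'E'
from h import *
np.set_printoptions(precision=4,suppress=True)
d=np.load('s2.npz')['d']
for n,(u,v) in {'tip':(145,287),'tip2':(146,283),'tip3':(141,288),'ball':(152,295),'arm':(140,293),'arm2':(130,290.5)}.items():
    u,v=int(u),int(v);print(n,pt('scene',(u,v),d[v,u]))
uv,P=cloud('scene',d)
k=(abs(P[:,0]-.602)<.022)&(abs(P[:,1]+.309)<.022)&(P[:,2]>.15);q=P[k];print('low pts',q[np.argsort(q[:,2])][:14])
E
```

```text
tip [[ 0.6135 -0.3093  0.2212]]
tip2 [[ 0.6118 -0.3046  0.2283]]
tip3 [[ 0.6123 -0.3161  0.2234]]
ball [[ 0.629  -0.306   0.2099]]
arm [[ 0.6001 -0.32    0.1917]]
arm2 [[ 0.5836 -0.3319  0.1931]]
low pts [[ 0.6065 -0.3222  0.188 ]
 [ 0.6211 -0.3126  0.1906]
 [ 0.6147 -0.3175  0.1908]
 [ 0.613  -0.3165  0.1911]
 [ 0.5958 -0.3283  0.1911]
 [ 0.5989 -0.3278  0.1911]
 [ 0.6117 -0.3116  0.1913]
 [ 0.6044 -0.3244  0.1914]
 [ 0.6099 -0.3209  0.1916]
 [ 0.6001 -0.32    0.1917]
 [ 0.6058 -0.3229  0.1918]
 [ 0.6165 -0.3161  0.1918]
 [ 0.5921 -0.3303  0.1919]
 [ 0.6088 -0.3161  0.1921]]
```

```bash
cat >> h.py <<'E'
def proj(n,X):
    p=ctrl.camera_params(n);c=np.array(p['R'])@np.array(X)+p['t'];s=c[:2]/c[2];s=s*(1+p['k1']*(s@s));K=np.array(p['camera_matrix']);return K[:2,:2]@s+K[:2,2]
E
python3 - <<'E'
from h import *
np.set_printoptions(precision=3,suppress=True)
for z in(.186,.2,.211,.23): print(z,proj('scene',(.602,-.309,z)))
d=np.load('s2.npz')['d'];im=np.load('s2.npz')['im']
for u in(141,143,145,147,149):
  for v in range(276,298,2): print(u,v,pt('scene',(u,v),d[v,u])[0],im[v,u])
E
```

```text
0.186 [146.477 291.976]
0.2 [144.805 288.301]
0.211 [143.461 285.35 ]
0.23 [141.076 280.113]
141 276 [ 0.607 -0.307  0.248] [31 32 36]
141 278 [ 0.615 -0.309  0.256] [54 54 55]
141 280 [ 0.615 -0.311  0.25 ] [103 105 106]
141 282 [ 0.614 -0.312  0.243] [118 122 120]
141 284 [ 0.614 -0.313  0.237] [96 94 96]
141 286 [ 0.612 -0.315  0.228] [56 56 58]
141 288 [ 0.612 -0.316  0.223] [45 45 41]
141 290 [ 0.612 -0.318  0.217] [153 135 103]
141 292 [ 0.475 -0.303 -0.002] [175 158 121]
141 294 [ 0.605 -0.32   0.195] [153 153 149]
141 296 [ 0.608 -0.322  0.194] [140 137 128]
143 276 [ 0.616 -0.305  0.258] [67 69 69]
143 278 [ 0.612 -0.306  0.247] [80 84 80]
143 280 [ 0.615 -0.308  0.246] [88 91 91]
143 282 [ 0.613 -0.309  0.238] [115 118 117]
143 284 [ 0.615 -0.31   0.235] [129 132 132]
143 286 [ 0.615 -0.312  0.229] [125 127 127]
143 288 [ 0.614 -0.313  0.222] [109 110 109]
143 290 [ 0.611 -0.314  0.212] [163 146 116]
143 292 [ 0.479 -0.3    0.   ] [179 161 123]
143 294 [ 0.606 -0.317  0.193] [155 152 144]
143 296 [ 0.611 -0.319  0.194] [151 149 146]
145 276 [ 0.613 -0.302  0.252] [67 67 67]
[... 716 characters left out ...]
0.613 -0.307  0.214] [143 128 103]
147 290 [ 0.48 -0.29  0.  ] [181 161 119]
147 292 [ 1.098 -0.374  0.966] [182 163 121]
147 294 [ 0.489 -0.295 -0.   ] [164 150 120]
147 296 [ 0.616 -0.313  0.194] [130 128 125]
149 276 [ 0.447 -0.268 -0.003] [140 125  94]
149 278 [ 0.608 -0.296  0.231] [68 63 57]
149 280 [ 0.607 -0.297  0.224] [56 58 56]
149 282 [ 0.606 -0.298  0.217] [108 102  94]
149 284 [ 0.469 -0.279  0.002] [143 141 130]
149 286 [ 0.613 -0.302  0.216] [147 142 131]
149 288 [ 0.479 -0.284  0.001] [182 162 123]
149 290 [ 0.48  -0.286 -0.005] [185 164 124]
149 292 [ 0.487 -0.289 -0.   ] [176 158 119]
149 294 [ 0.622 -0.309  0.208] [154 142 119]
149 296 [ 0.625 -0.311  0.206] [120 118 115]
```

```bash
python3 - <<'E'
from h import *
np.set_printoptions(precision=3,suppress=True)
for z in(.183,.208): print(z,proj('scene',(.63,-.341,z)))
d=np.load('s1.npz')['d'];im=np.load('s1.npz')['im']
for u in(132,135,138,140):
  for v in range(298,314,2): print(u,v,pt('scene',(u,v),d[v,u])[0],im[v,u])
E
```

```text
0.183 [138.245 313.042]
0.208 [134.956 306.698]
132 298 [ 0.634 -0.339  0.245] [34 31 33]
132 300 [ 0.643 -0.341  0.252] [41 44 44]
132 302 [ 0.644 -0.343  0.249] [79 81 83]
132 304 [ 0.642 -0.344  0.241] [108 109 109]
132 306 [ 0.638 -0.345  0.227] [69 71 71]
132 308 [ 0.64  -0.347  0.225] [34 34 33]
132 310 [ 0.64  -0.348  0.22 ] [44 42 40]
132 312 [ 0.639 -0.35   0.213] [141 125  96]
135 298 [ 0.643 -0.335  0.254] [56 62 61]
135 300 [ 0.641 -0.337  0.244] [82 84 85]
135 302 [ 0.642 -0.338  0.241] [63 63 65]
135 304 [ 0.642 -0.34   0.235] [103 103 105]
135 306 [ 0.642 -0.341  0.23 ] [127 129 130]
135 308 [ 0.643 -0.343  0.225] [126 129 129]
135 310 [ 0.643 -0.344  0.22 ] [117 117 116]
135 312 [ 0.514 -0.338 -0.   ] [167 150 115]
138 298 [ 0.635 -0.33   0.236] [66 66 69]
138 300 [ 0.64  -0.332  0.238] [110 110 113]
138 302 [ 0.641 -0.334  0.233] [128 132 132]
138 304 [ 0.642 -0.335  0.229] [124 124 127]
138 306 [ 0.641 -0.337  0.223] [85 84 86]
138 308 [ 0.642 -0.338  0.218] [62 64 64]
138 310 [ 0.642 -0.34   0.212] [123 117 104]
138 312 [ 0.518 -0.333 -0.   ] [191 171 130]
140 298 [ 0.635 -0.327  0.232] [47 44 43]
140 300 [ 0.635 -0.329  0.226] [52 54 55]
140 302 [ 0.636 -0.33   0.223] [72 74 79]
140 304 [ 0.639 -0.332  0.222] [113 113 113]
140 306 [ 0.641 -0.334  0.218] [132 132 133]
140 308 [ 0.642 -0.335  0.215] [127 124 118]
140 310 [ 0.517 -0.327  0.001] [181 161 122]
140 312 [ 0.519 -0.329 -0.002] [193 173 129]
```

```bash
python3 - <<'E'
from h import *
np.set_printoptions(precision=3,suppress=True)
d=np.load('s1.npz')['d'];P=cloud('scene',d)[1]
k=(abs(P[:,0]-.63)<.09)&(abs(P[:,1]+.341)<.09)&(P[:,2]>.2)&(P[:,2]<.33)
a=Ro.from_euler('z',-.204).as_matrix(); q=P[k]-[.63,-.341,.208]; q=q@a.T
for z in range(0,110,10):
    m=(q[:,2]*1000>=z)&(q[:,2]*1000<z+10)&(q[:,1]>-.038)  # exclude wall
    if m.sum()>3: print(z,m.sum(),'x',np.percentile(q[m,0],[2,98]),'y',np.percentile(q[m,1],[2,98]))
print(ctrl.get_state()['joint_positions'])
E
python3 -m crank '[[0,0,-25,0],[0,0,-25,0],[0,0,0,0]]'; python3 go.py .6285 -.331 .26 -1.37
```

```text
0 95 x [-0.013  0.012] y [-0.033  0.037]
10 56 x [-0.003  0.012] y [-0.013  0.013]
20 50 x [0.    0.013] y [-0.013  0.013]
30 38 x [0.001 0.013] y [-0.014  0.006]
40 300 x [-0.096  0.016] y [-0.038  0.023]
50 225 x [-0.008  0.015] y [-0.034  0.036]
60 133 x [-0.008  0.019] y [-0.037  0.045]
70 152 x [-0.001  0.019] y [-0.037  0.055]
80 165 x [0.004 0.02 ] y [-0.027  0.06 ]
90 205 x [-0.011  0.021] y [-0.031  0.061]
100 108 x [-0.004  0.022] y [-0.037  0.047]
[ 0.562  0.536 -0.193  1.487  0.109  1.129 -1.016]
t: 3.88
tcp_pos: [0.604, -0.31, 0.2661]
tcp_rot: [3.122, 0.322, 0.008]
ft_force: [-0.1, -0.5, 1.0]
width: 0.0
grip_force: 0.0
t 3.8833 tcp [ 0.604 -0.31   0.266] f [-0.098 -0.488  1.021] yaw 0.20551213753216838 w 9.448212151997148e-07 g 0.0
shift mm [19.695 25.577  6.296]
roll 1.5755121375321686
```

```bash
python3 -m crank '[[10,13,0,0],[10,13,0,0],[0,0,0,0.12],[0,0,0,0.12],[0,0,0,0.12],[0,0,0,0.12],[0,0,0,0.12],[0,0,0,0.12]]';  python3 -m crank '[[0,0,0,0.12],[0,0,0,0.12],[0,0,0,0.12],[0,0,0,0.12],[0,0,0,0.12],[0,0,0,0.12],[0,0,0,0.12],[0,0,0,0]]'; python3 go.py .6285 -.331 .179 -1.37;python3 -c "
from h import *
print(ctrl.get_state()['joint_positions'])"
```

```text
t: 4.55
tcp_pos: [0.6274, -0.3307, 0.261]
tcp_rot: [3.036, -0.808, 0.0]
ft_force: [-0.4, 0.9, -0.3]
width: -0.0001
grip_force: 0.0
t: 5.22
tcp_pos: [0.6274, -0.3305, 0.261]
tcp_rot: [2.442, -1.976, -0.0]
ft_force: [0.2, 0.7, -0.4]
width: 0.0001
grip_force: 0.0
t 5.2167 tcp [ 0.627 -0.33   0.261] f [ 0.204  0.652 -0.43 ] yaw -1.3603925433428623 w 9.4012538513859e-05 g 0.0
shift mm [ 0.719 -0.941 81.991]
roll 0.009607456657137803
[ 0.3573578   0.55338603  0.1302179   1.34504448 -0.07181911  1.24780909
 -2.44003952]
```

```bash
python3 -m crank '[[0,0,18,0],[0,0,18,0],[0,0,14,0],[0,0,0,0]]'; python3 -m crank '[[0,0,8,0],[0,0,8,0],[0,0,8,0],[0,0,8,0],[0,0,0,0]]'; python3 go.py .618 -.321 .179; python3 - <<'E'
from h import *
s,d=snap('scene','s3')
cv2.imwrite('pics/c3.png',cv2.resize(s[230:330,80:200],None,fx=6,fy=6,interpolation=cv2.INTER_CUBIC)[:,:,::-1])
E
```

```text
t: 5.55
tcp_pos: [0.6263, -0.3299, 0.208]
tcp_rot: [2.452, -1.963, -0.006]
ft_force: [-0.5, -0.8, -0.7]
width: -0.0003
grip_force: 0.0
t: 5.97
tcp_pos: [0.6267, -0.3302, 0.1773]
tcp_rot: [2.449, -1.968, -0.003]
ft_force: [0.8, -0.7, 0.3]
width: 0.0001
grip_force: 0.0
t 5.9667 tcp [ 0.627 -0.33   0.177] f [ 0.775 -0.705  0.278] yaw -1.3537774404198542 w 9.868049232863082e-05 g 0.0
shift mm [-10.843   6.506  -1.686]
```

View pics/c3.png

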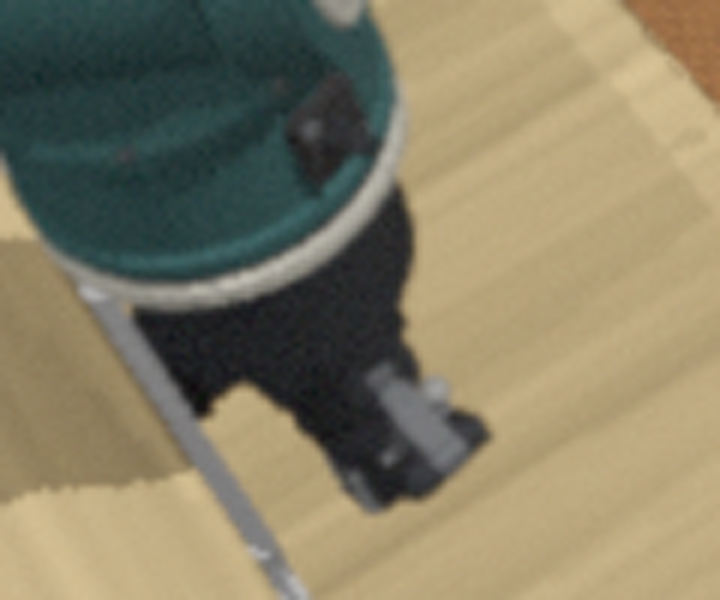

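```bash
python3 -m crank '[[-2.4,0.9,0,0],[-2.4,0.9,0,0],[-2.4,0.9,0,0],[-2.4,0.9,0,0]]'; python3 -m crank '[[-2.4,0.9,0,0],[-2.4,0.9,0,0],[-2.4,0.9,0,0],[-2.4,0.9,0,0]]'; python3 go.py .5996 -.3025 .179
```

```text
t: 6.35
tcp_pos: [0.6221, -0.3225, 0.1799]
tcp_rot: [2.448, -1.968, 0.004]
ft_force: [4.4, -4.5, -0.7]
width: 0.0001
grip_force: 3.3
t: 6.68
tcp_pos: [0.6162, -0.3144, 0.1799]
tcp_rot: [2.447, -1.969, 0.004]
ft_force: [1.3, -7.9, -0.3]
width: -0.0
grip_force: 3.5
t 6.6833 tcp [ 0.616 -0.314  0.18 ] f [ 1.265 -7.919 -0.293] yaw -1.3548250612245667 w -3.605326608753817e-05 g 3.4553295839577913
shift mm [-15.158  13.694   0.895]
```

```bash
python3 -m crank '[[-2.2,1.4,0,0],[-2.2,1.4,0,0],[-2,1.6,0,0],[-2,1.6,0,0],[-1.8,1.8,0,0],[-1.7,1.9,0,0],[-1.6,2,0,0],[-1.6,2,0,0]]'; python3 go.py .5874 -.298 .179
```

```text
t: 7.35
tcp_pos: [0.6003, -0.302, 0.1802]
tcp_rot: [-2.448, 1.968, -0.005]
ft_force: [7.0, -4.0, -0.9]
width: -0.0001
grip_force: 3.8
t 7.35 tcp [ 0.6   -0.302  0.18 ] f [ 7.033 -4.049 -0.939] yaw -1.3541401726067224 w -7.557161375311945e-05 g 3.7986069917678833
shift mm [-6.642 11.77   1.136]
```

```bash
python3 -m crank '[[-1.3,2,0,0],[-1.3,2,0,0],[-1.1,2,0,0],[-1.0,2,0,0]]'; python3 -m crank '[[-0.8,1.5,0,0],[-0.6,1.5,0,0]]'; python3 go.py .581 -.2966 .179
```

```text
t: 7.68
tcp_pos: [0.5918, -0.2985, 0.1802]
tcp_rot: [-2.448, 1.967, -0.005]
ft_force: [7.6, -1.0, -0.8]
width: -0.0003
grip_force: 3.9
t: 7.85
tcp_pos: [0.5887, -0.2975, 0.1802]
tcp_rot: [-2.448, 1.966, -0.005]
ft_force: [6.9, 0.2, -1.6]
width: -0.0
grip_force: 3.9
t 7.85 tcp [ 0.589 -0.298  0.18 ] f [ 6.919  0.217 -1.587] yaw -1.3533384476331958 w -2.7046307109288085e-05 g 3.851831406354904
shift mm [-2.563  7.325  1.148]
```

```bash
for i in 1; do python3 -m crank '[[-0.4,1,0,0],[-0.4,1,0,0]]' | egrep 'tcp_pos|ft_force'; done; python3 -m crank '[[-0.3,0.8,0,0],[-0.3,0.8,0,0]]' | egrep 'tcp_pos|ft_force'; python3 -m crank '[[-0.2,0.8,0,0]]' | egrep 'tcp_pos|ft_force'
```

```text
tcp_pos: [0.5867, -0.297, 0.1802]
ft_force: [7.6, 0.5, 0.2]
tcp_pos: [0.585, -0.2967, 0.1801]
ft_force: [7.7, 1.2, -0.7]
tcp_pos: [0.5842, -0.2965, 0.1801]
ft_force: [8.3, 1.2, 0.2]
```

```bash
python3 -m crank '[[-0.2,0.8,0,0]]' | egrep 'tcp_pos|ft_force'
```

```text
tcp_pos: [0.5834, -0.2964, 0.1801]
ft_force: [8.7, 2.0, 0.0]
```

```bash
python3 -m crank '[[-0.2,0.8,0,0]]' | egrep 'tcp_pos|ft_force'
```

```text
tcp_pos: [0.5826, -0.2962, 0.1801]
ft_force: [8.9, 3.1, -0.5]
```

```bash
python3 -m crank '[[0,0.7,0,0]]' | egrep 'tcp_pos|ft_force'
```

```text
tcp_pos: [0.582, -0.2963, 0.1801]
ft_force: [7.4, 3.7, -0.2]
```

```bash
python3 -m crank '[[0,0.7,0,0]]' | egrep 'tcp_pos|ft_force'
```

```text
tcp_pos: [0.5814, -0.2962, 0.1801]
ft_force: [7.7, 4.4, -0.6]
```

```bash
python3 -m crank '[[0,0.7,0,0]]' | egrep 'tcp_pos|ft_force'
```

```text
tcp_pos: [0.5808, -0.2962, 0.18]
ft_force: [8.0, 5.2, -0.6]
```

```bash
python3 -m crank '[[-0.6,0.5,0,0]]' | egrep 'tcp_pos|ft_force'
```

```text
tcp_pos: [0.5801, -0.2959, 0.18]
ft_force: [7.6, 3.7, -0.3]
```

```bash
python3 -m crank '[[-0.6,0.6,0,0]]' | egrep 'tcp_pos|ft_force'
```

```text
tcp_pos: [0.5793, -0.2956, 0.1801]
ft_force: [7.7, 3.4, -1.0]
```

```bash
python3 -m crank '[[-0.4,0.7,0,0]]' | egrep 'tcp_pos|ft_force'
```

```text
tcp_pos: [0.5785, -0.2955, 0.1801]
ft_force: [9.0, 1.8, -0.7]
```

```bash
python3 -m crank '[[-0.2,0.8,0,0]]' | egrep 'tcp_pos|ft_force'
```

```text
tcp_pos: [0.5777, -0.2954, 0.1801]
ft_force: [8.5, 2.6, -0.9]
```

```bash
python3 -m crank '[[-0.3,0.8,0,0]]' | egrep 'tcp_pos|ft_force'
```

```text
tcp_pos: [0.5768, -0.2953, 0.1801]
ft_force: [7.3, 2.3, -0.4]
```

```bash
python3 -m crank '[[-0.3,0.8,0,0]]' | egrep 'tcp_pos|ft_force'
```

```text
tcp_pos: [0.5759, -0.2952, 0.18]
ft_force: [7.6, 2.8, -0.2]
```

```bash
python3 -m crank '[[-0.3,0.8,0,0]]' | egrep 'tcp_pos|ft_force'
```

```text
tcp_pos: [0.5753, -0.2951, 0.1801]
ft_force: [11.4, 1.2, -1.9]
```

```bash
python3 -m crank '[[-0.3,0.8,0,0]]' | egrep 'tcp_pos|ft_force'
```

```text
tcp_pos: [0.5749, -0.295, 0.1803]
ft_force: [13.8, 0.6, -1.6]
```

```bash
python3 -m crank '[[-0.1,0.4,0,0]]' | egrep 'tcp_pos|ft_force'
```

```text
tcp_pos: [0.5748, -0.295, 0.1804]
ft_force: [15.6, 0.2, -0.9]
```

```bash
python3 -m crank '[[0,0,0,0],[0,0,0,0]]' | egrep 'tcp_pos|ft_force'
```

```text
tcp_pos: [0.5749, -0.295, 0.1804]
ft_force: [14.9, 1.4, -0.9]
```

```bash
python3 -m crank '[[0,0,0,0],[0,0,0,0],[0,0,0,0]]' | egrep 't:|tcp_pos|ft_force'
```

```text
t: 9.85
tcp_pos: [0.5749, -0.295, 0.1804]
tcp_rot: [-2.448, 1.964, -0.007]
ft_force: [15.0, 1.3, -1.9]
```

```bash
python3 -m crank '[[0.4,-2,0,0],[0.9,-4,0,0],[0.9,-4,0,0],[0.9,-4,0,0],[0,0,-20,0],[0,0,-40,0],[0,0,-40,0],[0,0,-30,0]]'; python3 -m crank '[[0,0,0,-0.12],[0,0,0,-0.12],[0,0,0,-0.12],[0,0,0,-0.12],[0,0,0,-0.12],[0,0,0,-0.12],[0,0,0,-0.12],[0,0,0,-0.12]]' 40;python3 -m crank '[[0,0,0,-0.12],[0,0,0,-0.12],[0,0,0,-0.12],[0,0,0,-0.12],[0,0,0,-0.08],[0,0,0,0]]'; python3 go.py .532 -.03 .28 .166
```

```text
t: 10.52
tcp_pos: [0.587, -0.2962, 0.3124]
tcp_rot: [-2.448, 1.968, -0.003]
ft_force: [0.3, -0.3, 0.3]
width: 0.0001
grip_force: 0.0
t: 11.18
tcp_pos: [0.5868, -0.2961, 0.3091]
tcp_rot: [3.083, -0.606, -0.001]
ft_force: [-0.2, -0.8, -0.2]
width: 0.0399
grip_force: 0.0
t: 11.68
tcp_pos: [0.5867, -0.2962, 0.3091]
tcp_rot: [-3.13, -0.266, 0.0]
ft_force: [0.6, -0.1, -0.8]
width: 0.0399
grip_force: 0.0
t 11.6833 tcp [ 0.587 -0.296  0.309] f [ 0.599 -0.126 -0.814] yaw 0.16970638531167453 w 0.039933322316310416 g 0.0
shift mm [  -8.989 -271.596   29.169]
roll 0.0037063853116743317
```

Next I move back to clear the view, then measure the hook's home direction and the light again.

```bash
python3 -m crank '[[0,-34,0,0],[0,-34,0,0],[0,-34,0,0],[0,-34,0,0],[0,-34,0,0],[0,-34,0,0],[0,-30,0,0],[0,0,0,0]]'; python3 go.py .532 .0615 .2 .166; python3 - <<'E'
from h import *
np.set_printoptions(precision=4,suppress=True)
s,ds=snap('scene','s4');t,dt=snap('top','t4')
def c(im,u,v,w,h,k): return cv2.resize(im[v:v+h,u:u+w],(w*k,h*k),interpolation=cv2.INTER_CUBIC)
cv2.imwrite('pics/c4.png',np.hstack([c(s,80,220,100,100,4),c(s,220,140,100,100,4)])[:,:,::-1])
P=cloud('scene',ds)[1]
k=(P[:,1]>-.335)&(P[:,1]<-.255)&(abs(P[:,0]-.56)<.06)&(P[:,2]>.17)&(P[:,2]<.22);q=P[k];q=q[np.argsort(q[:,1])];print(len(q));print(q[::max(1,len(q)//20)])
E
```

```text
t: 12.35
tcp_pos: [0.5476, -0.0589, 0.3098]
tcp_rot: [-3.129, -0.265, -0.001]
ft_force: [0.4, -0.7, 0.2]
width: 0.0399
grip_force: 0.0
t 12.35 tcp [ 0.548 -0.059  0.31 ] f [ 0.39  -0.651  0.178] yaw 0.16909066733360503 w 0.03986135917324793 g 0.0
shift mm [   4.776 -121.181  109.947]
roll 0.0030906673336050794
156
[[ 0.5597 -0.3346  0.1932]
 [ 0.5554 -0.3311  0.1911]
 [ 0.5629 -0.3278  0.194 ]
 [ 0.5583 -0.3241  0.1914]
 [ 0.5576 -0.3209  0.1946]
 [ 0.5598 -0.317   0.1896]
 [ 0.5602 -0.3138  0.1944]
 [ 0.5561 -0.3102  0.1926]
 [ 0.5613 -0.3066  0.1921]
 [ 0.559  -0.3031  0.1928]
 [ 0.562  -0.2992  0.189 ]
 [ 0.559  -0.2965  0.1935]
 [ 0.5609 -0.2934  0.1928]
 [ 0.5579 -0.2898  0.1927]
 [ 0.5565 -0.2863  0.1948]
 [ 0.56   -0.2825  0.1917]
 [ 0.558  -0.2789  0.1931]
 [ 0.559  -0.2759  0.1986]
 [ 0.5599 -0.2736  0.2011]
 [ 0.5601 -0.2716  0.2101]
 [ 0.5635 -0.2694  0.2086]
 [ 0.5604 -0.2674  0.21  ]
 [ 0.5583 -0.2646  0.2083]]
```

View pics/c4.png

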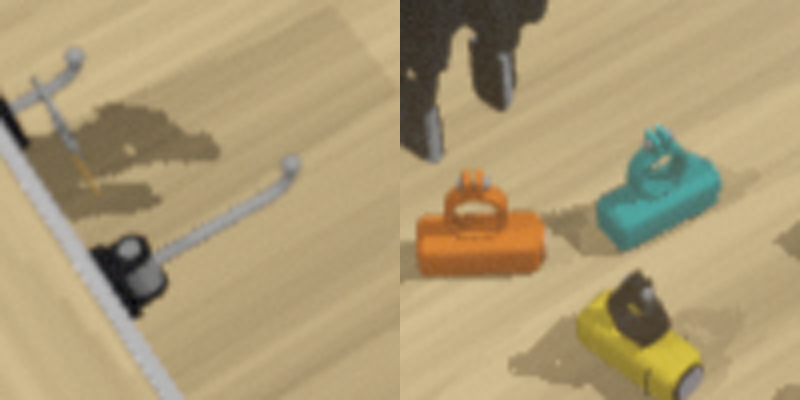

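```bash
python3 - <<'E'
from h import *
np.set_printoptions(precision=3,suppress=True)
s=np.load('s4.npz');d=s['d']
for u,v in[(227,176),(228,178),(228,179),(229,180),(245,163),(246,165),(246,166),(247,167)]: print(u,v,pt('scene',(u,v),d[v,u])[0],s['im'][v,u])
print(proj('scene',(.5476,-.0589,.285)),proj('scene',(.5476,-.0589,.31)))
# clamp/light after all
uv,P=cloud('scene',d)
k=(np.hypot(P[:,0]-.532,P[:,1]-.0615)<.03)&(P[:,2]>.06)&(P[:,2]<.1);print('ears',P[k].mean(0),np.percentile(P[k],[3,97],axis=0))
E
```

```text
227 176 [ 0.56  -0.083  0.323] [106 104  98]
228 178 [ 0.564 -0.083  0.321] [126 125 121]
228 179 [ 0.563 -0.083  0.317] [126 123 118]
229 180 [0.307 0.059 0.001] [153 141 117]
245 163 [ 0.556 -0.037  0.326] [76 70 60]
246 165 [ 0.555 -0.035  0.319] [101  97  90]
246 166 [ 0.556 -0.036  0.317] [110 104  93]
247 167 [0.3   0.127 0.005] [176 158 122]
[235.067 180.09 ] [234.085 171.445]
ears [0.537 0.062 0.073] [[0.52  0.055 0.061]
 [0.551 0.072 0.086]]
```

The left crop shows the hook pointing straight out, with the ball at (290,163) and the pin at (130,248). The right crop shows the open fingers clear of the lights, and the yellow light's clamp at about (640,300). I'll go above the light and descend.

```bash
python3 -m crank '[[1.2,-30.3,0,0],[1.2,-30.3,0,0],[1.2,-30.3,0,0],[1.2,-30.3,0,0],[0,0,35,0],[0,0,35,0],[0,0,35,0],[0,0,35,0]]'; python3 -m crank '[[0,0,30,0],[0,0,20,0],[0,0,15,0],[0,0,0,0]]'; python3 go.py .532 .0615 .067 .166
```

```text
t: 13.12
tcp_pos: [0.5331, 0.054, 0.1678]
tcp_rot: [3.131, 0.254, 0.001]
ft_force: [1.6, -0.9, -0.6]
width: 0.0403
grip_force: 0.0
t: 13.45
tcp_pos: [0.5316, 0.0537, 0.1012]
tcp_rot: [3.131, 0.255, -0.007]
ft_force: [0.3, -0.5, -0.5]
width: 0.0397
grip_force: 0.0
t 13.45 tcp [0.532 0.054 0.101] f [ 0.334 -0.462 -0.529] yaw 0.1623174239706908 w 0.039707335710467105 g 0.0
shift mm [ 1.791 -7.584 34.188]
roll -0.0036825760293091037
```

```bash
python3 -m crank '[[1,-4,0,0],[0.5,-3.5,5,0],[0,0,10,0],[0,0,10,0],[0,0,9,0],[0,0,0,0]]'; python3 go.py .532 .0615 .067 .166; python3 - <<'E'
from h import *
s,ds=snap('scene','s5')
cv2.imwrite('pics/c5.png',cv2.resize(s[180:250,240:330],None,fx=8,fy=8,interpolation=cv2.INTER_CUBIC)[:,:,::-1])
E
```

```text
t: 13.95
tcp_pos: [0.5321, 0.0625, 0.0683]
tcp_rot: [3.131, 0.26, -0.004]
ft_force: [-1.8, 0.1, -0.3]
width: 0.0401
grip_force: 0.0
t 13.95 tcp [0.532 0.062 0.068] f [-1.825  0.062 -0.296] yaw 0.1655453550434583 w 0.04013401234800012 g 0.0
shift mm [-0.267  0.957  1.253]
roll -0.0004546449565419053
```

View pics/c5.png

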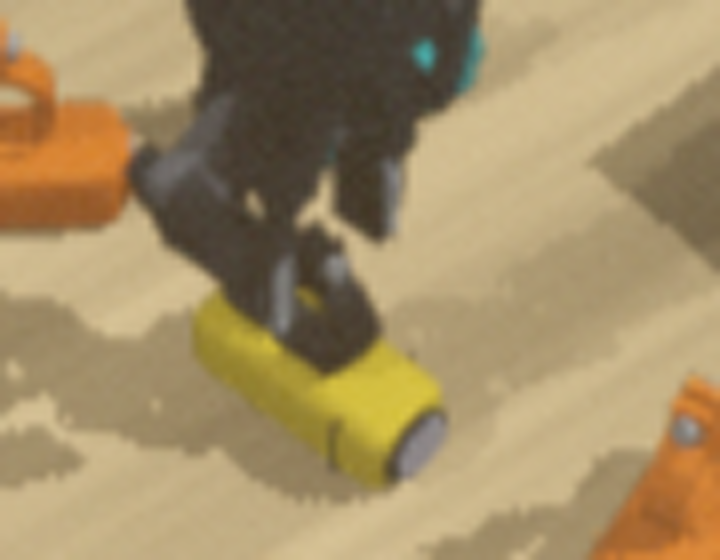

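```bash
python3 - <<'E'
from h import *
np.set_printoptions(precision=3,suppress=True)
s=np.load('s5.npz');d=s['d']
for u,v in[(274,218),(274,219),(274,220),(275,220),(274,221),(275,222),(288,207),(288,208),(288,209),(287,209),(282,213),(281,215)]: print(u,v,pt('scene',(u,v),d[v,u])[0],s['im'][v,u])
E
```

```text
274 218 [0.546 0.038 0.083] [110 106 100]
274 219 [0.545 0.039 0.077] [106 103  98]
274 220 [0.544 0.039 0.072] [110 106 100]
275 220 [0.546 0.041 0.072] [133 130 128]
274 221 [0.546 0.038 0.071] [108 102  87]
275 222 [0.529 0.053 0.038] [90 80 59]
288 207 [0.539 0.087 0.081] [109 105  97]
288 208 [0.537 0.089 0.074] [110 104  94]
288 209 [0.538 0.088 0.071] [135 121  97]
287 209 [0.54  0.084 0.077] [90 77 61]
282 213 [0.542 0.066 0.077] [134 132 126]
281 215 [0.54  0.064 0.069] [93 85 74]
```

The finger pads sit on either side of the black ears, with the left tip at (278,328), the right at (382,238) and the ears at (325,260) in the crop. The tips measure about 70 mm up, so I close here.

```bash
python3 -m crank '[[0,0,-1.5,0],[0,0,0,0],[0,0,0,0],[0,0,0,0],[0,0,0,0],[0,0,0,0]]' 5; python3 -m crank '[[0,0,-8,0],[0,0,-15,0],[0,0,-20,0],[0,0,-20,0],[0,0,0,0]]'; python3 go.py
```

```text
t: 14.5
tcp_pos: [0.5334, 0.063, 0.0724]
tcp_rot: [-3.131, -0.26, -0.002]
ft_force: [-1.9, 1.1, 7.0]
width: 0.0115
grip_force: 58.9
t: 14.92
tcp_pos: [0.5348, 0.063, 0.1387]
tcp_rot: [-3.131, -0.26, -0.008]
ft_force: [0.4, 0.1, -1.2]
width: 0.0122
grip_force: 58.8
t 14.9167 tcp [0.535 0.063 0.139] f [ 0.368  0.053 -1.17 ] yaw 0.16574218950894656 w 0.012221593473388446 g 58.798208686203
```

```bash
python3 - <<'E'
from h import *
np.set_printoptions(precision=4,suppress=True)
s,d=snap('scene','s6')
cv2.imwrite('pics/c6.png',cv2.resize(s[150:240,230:330],None,fx=6,fy=6,interpolation=cv2.INTER_CUBIC)[:,:,::-1])
uv,P=cloud('scene',d);hsv=cv2.cvtColor(s,cv2.COLOR_RGB2HSV)[uv[:,1],uv[:,0]]
m=(hsv[:,0]>22)&(hsv[:,0]<32)&(hsv[:,1]>170)&(P[:,2]>.05)&(np.hypot(P[:,0]-.535,P[:,1]-.063)<.08)
Q=P[m];print(m.sum(),np.percentile(Q,[2,50,98],axis=0))
t=Q[Q[:,2]>np.percentile(Q[:,2],40)]; A=np.c_[t[:,:2]-[.535,.063],np.ones(len(t))];
print('plane',np.linalg.lstsq(A,t[:,2],rcond=None)[0]); print(cv2.minAreaRect((t[:,:2]*1000).astype(np.float32)))
E
```

```text
220 [[0.5015 0.0429 0.0804]
 [0.5528 0.0543 0.097 ]
 [0.5757 0.0782 0.1018]]
plane [-0.0051  0.0273  0.0986]
((537.7481689453125, 60.24034118652344), (77.48603057861328, 29.00128936767578), 10.78890609741211)
```

View pics/c6.png

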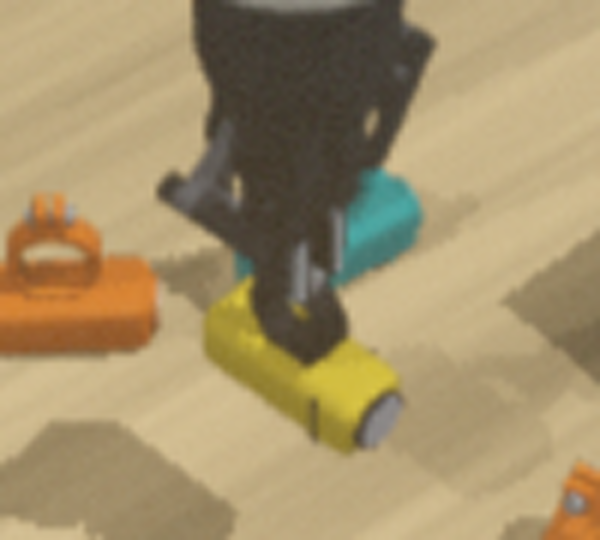

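The light is held level in the fingers, with its ring clear at about (300,315) in the crop. I'll lift, square it up and carry it in front of the hook.

```bash
python3 -m crank '[[0,0,-30,0],[0,0,-30,0.1],[0,0,-23,0.09],[0,0,0,0]]' | egrep 'tcp_pos|ft_f|width'; python3 -m crank '[[2,25,0,0],[2,37,0,0],[2,37,0,0],[2,37,0,0],[2,37,0,0],[2,37,0,0],[2,37,0,0],[2,25,0,0]]' | egrep 'tcp_pos|ft_f|width';  python3 -m crank '[[0,15,0,0],[0,10,0,0],[0,0,0,0]]' | egrep 'tcp_pos|ft_f|width'; python3 go.py .558 -.235 .2217 -.025
```

```text
tcp_pos: [0.5347, 0.063, 0.2216]
ft_force: [1.6, 0.3, -1.5]
width: 0.012
tcp_pos: [0.5413, -0.2134, 0.2165]
ft_force: [0.5, -0.9, -1.8]
width: 0.0121
tcp_pos: [0.5411, -0.2364, 0.2166]
ft_force: [-0.7, -0.7, -1.9]
width: 0.0119
t 16.2167 tcp [ 0.541 -0.236  0.217] f [-0.661 -0.684 -1.883] yaw -0.02608147547841776 w 0.011937017516603358 g 59.20089655875927
shift mm [16.851 -1.856 -5.123]
roll -0.0010814754784176372
```

```bash
python3 -m crank '[[8.5,0,-2.5,0],[8.5,0,-2.5,0],[0,0,0,0],[0,0,0,0]]' | egrep 'tcp_pos|ft_f|width'; python3 go.py .558 -.313 .2217; python3 - <<'E'
from h import *
np.set_printoptions(precision=4,suppress=True)
s,d=snap('scene','s7')
cv2.imwrite('pics/c7.png',cv2.resize(s[220:320,90:220],None,fx=6,fy=6,interpolation=cv2.INTER_CUBIC)[:,:,::-1])
uv,P=cloud('scene',d);hsv=cv2.cvtColor(s,cv2.COLOR_RGB2HSV)[uv[:,1],uv[:,0]]
m=(hsv[:,0]>22)&(hsv[:,0]<32)&(hsv[:,1]>170)&(P[:,2]>.1)
Q=P[m];t=Q[(Q[:,2]>.172)&(Q[:,2]<.195)];print(m.sum(),np.median(t,0),np.percentile(Q,[2,50,98],axis=0)); print(cv2.minAreaRect((t[:,:2]*1000).astype(np.float32)))
k=(P[:,1]>-.345)&(P[:,1]<-.262)&(abs(P[:,0]-.56)<.03)&(P[:,2]>.185)&(P[:,2]<.215);q=P[k];print('hook',np.median(q,0))
E
```

```text
tcp_pos: [0.5598, -0.2337, 0.2227]
ft_force: [-0.3, -0.2, -1.9]
width: 0.0123
t 16.55 tcp [ 0.56  -0.234  0.223] f [-0.321 -0.201 -1.912] yaw -0.02220121641505721 w 0.01228511521041319 g 59.205745516810566
shift mm [-0.009 79.287  0.963]
363 [ 0.5813 -0.2407  0.1814] [[ 0.5305 -0.2503  0.167 ]
 [ 0.5808 -0.2416  0.1814]
 [ 0.6007 -0.2186  0.1908]]
((561.6531982421875, -233.61634826660156), (33.284629821777344, 80.0064697265625), 89.18667602539062)
hook [ 0.5603 -0.3024  0.194 ]
```

View pics/c7.png

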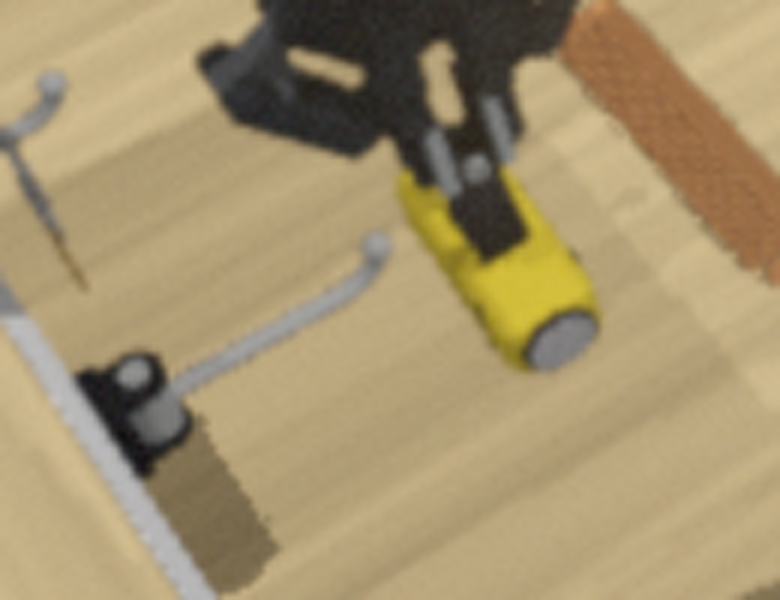

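The ring is ahead of the hook and in line with it: the ears are at about (478,170) and the ball at (377,245) in the crop. Heights and x agree within 2 mm, so I'm threading it on now.

```bash
python3 -m crank '[[0,4,1,0],[0,5,0,0],[0,5,0,0],[0,5,0,0],[0,5,0,0],[0,5,0,0],[0,0,0,0]]' | egrep 'tcp_pos|ft_f|width'; python3 go.py .559 -.313 .2217
```

```text
tcp_pos: [0.5579, -0.2654, 0.2216]
ft_force: [-0.2, -0.2, -2.2]
width: 0.0116
t 17.1833 tcp [ 0.558 -0.265  0.222] f [-0.192 -0.206 -2.157] yaw -0.025640637605379508 w 0.01162227718184269 g 59.199799791531404
shift mm [ 2.324 47.54  -0.075]
```

```bash
python3 -m crank '[[0,4,0,0],[0,4,0,0],[0,4,0,0],[0,4,0,0],[0,4,0,0],[0,0,0,0]]' | egrep 'tcp_pos|ft_f|width'; python3 go.py .559 -.313 .2217
```

```text
tcp_pos: [0.5575, -0.285, 0.2216]
ft_force: [0.8, 0.2, -1.5]
width: 0.0121
t 17.6833 tcp [ 0.558 -0.285  0.222] f [ 0.772  0.159 -1.509] yaw -0.025132935477025303 w 0.012080646759674787 g 59.199838670683675
shift mm [ 2.193 27.946 -0.093]
```

```bash
python3 -m crank '[[0.3,4,0,0],[0.3,4,0,0],[0.3,4,0,0],[0.3,4,0,0],[0.3,4,0,0],[0.3,4,0,0],[0.2,3,0,0],[0,0,0,0]]' | egrep 'tcp_pos|ft_f|width'; python3 -m crank '[[0,0,4,0],[0,0,4,0],[0,0,3,0],[0,0,3,0],[0,0,0,0],[0,0,0,0]]'| egrep 'tcp_pos|ft_f|width'; python3 go.py .559 -.313 .2014
```

```text
tcp_pos: [0.5589, -0.3118, 0.2216]
ft_force: [0.5, -0.5, -1.7]
width: 0.0119
tcp_pos: [0.559, -0.3108, 0.2074]
ft_force: [0.3, 1.0, -1.9]
width: 0.0123
t 18.85 tcp [ 0.559 -0.311  0.207] f [ 0.339  0.954 -1.862] yaw -0.024012794591593594 w 0.012318457984346769 g 59.207753321825294
shift mm [0.035 2.154 6.039]
```

```bash
python3 -m crank '[[0,0,1.5,0],[0,0,1.5,0],[0,0,0,0]]'| egrep 'tcp_pos|ft_f'; python3 -m crank '[[0,0,1,0],[0,0,0,0]]'| egrep 'tcp_pos|ft_f';python3 -m crank '[[0,0,1,0],[0,0,0,0]]'| egrep 'tcp_pos|ft_f'
```

```text
tcp_pos: [0.559, -0.3109, 0.2044]
ft_force: [-0.1, 0.1, -3.1]
tcp_pos: [0.559, -0.311, 0.2035]
ft_force: [0.3, 1.1, -2.0]
tcp_pos: [0.559, -0.311, 0.2025]
ft_force: [0.8, -0.3, -2.7]
```

```bash
python3 -m crank '[[0,0,0.8,0],[0,0,0,0]]'| egrep 'tcp_pos|ft_f'
```

```text
tcp_pos: [0.559, -0.311, 0.2017]
ft_force: [0.6, -0.7, -1.8]
```

```bash
python3 -m crank '[[0,0,0.8,0],[0,0,0,0]]'| egrep 'tcp_pos|ft_f'
```

```text
tcp_pos: [0.559, -0.311, 0.2009]
ft_force: [0.2, 0.3, -2.3]
```

```bash
python3 -m crank '[[0,0,0.8,0],[0,0,0,0]]'| egrep 'tcp_pos|ft_f'
```

```text
tcp_pos: [0.5592, -0.311, 0.2004]
ft_force: [-1.3, 0.7, 2.1]
```

```bash
python3 -m crank '[[0,0,-0.3,0],[0,0,0,0],[0,0,0,0],[0,0,0,0]]' 22; python3 go.py
```

```text
t: 20.27
tcp_pos: [0.5591, -0.311, 0.2006]
tcp_rot: [-3.141, 0.038, -0.0]
ft_force: [0.1, 1.0, 0.2]
width: 0.0219
grip_force: 0.0
t 20.2667 tcp [ 0.559 -0.311  0.201] f [0.131 0.972 0.208] yaw -0.024218240207008915 w 0.021866366035182036 g 0.0
```

```bash
python3 -m crank '[[0,0,-3,0],[0,0,-5,0],[0,0,-8,0],[0,0,-10,0],[0,0,-15,0],[0,0,-20,0],[0,0,-30,0],[0,0,-30,0]]'|egrep 'tcp_p|ft_f'; python3 -m crank '[[0,-40,0,0],[0,-40,0,0],[0,-40,0,0],[0,-40,0,0],[0,-40,0,0],[0,-40,0,0],[0,0,0,0],[0,0,0,0]]'|egrep 'tcp_p|ft_f';  python3 -m crank '[[0,0,0,0],[0,0,0,0],[0,0,0,0],[0,0,0,0],[0,0,0,0],[0,0,0,0],[0,0,0,0],[0,0,0,0]]'|egrep 'tcp_p|ft_f'
cat > chk.py <<'E'
from h import *
import time
np.set_printoptions(precision=4,suppress=True)
for i in range(3):
    s,d=snap('scene','e%d'%i)
    uv,P=cloud('scene',d);hsv=cv2.cvtColor(s,cv2.COLOR_RGB2HSV)[uv[:,1],uv[:,0]]
    m=(hsv[:,0]>22)&(hsv[:,0]<32)&(hsv[:,1]>170)&(P[:,2]>.1)&(P[:,1]<-.2);Q=P[m]
    t=Q[Q[:,2]>np.median(Q[:,2])-.004]; c=t.mean(0);n=np.linalg.lstsq(np.c_[t[:,:2]-c[:2],np.ones(len(t))],t[:,2],rcond=None)[0]
    print(m.sum(),Q.mean(0),'topplane',n,cv2.minAreaRect((t[:,:2]*1000).astype(np.float32)))
    k=(P[:,1]>-.3)&(P[:,1]<-.262)&(abs(P[:,0]-.56)<.03)&(P[:,2]>.185)&(P[:,2]<.22);q=P[k];print('hook',np.median(q,0))
E
python3 chk.py
```

```text
tcp_pos: [0.5588, -0.3108, 0.3235]
ft_force: [-0.3, -0.8, 0.7]
tcp_pos: [0.5651, -0.0686, 0.3229]
ft_force: [-0.5, -1.1, -0.3]
tcp_pos: [0.5649, -0.0712, 0.3216]
ft_force: [0.5, 0.4, -1.5]
394 [ 0.5747 -0.3122  0.1583] topplane [-0.0298 -0.0152  0.159 ] ((560.2472534179688, -310.8720397949219), (33.67566680908203, 79.92316436767578), 88.23241424560547)
hook [ 0.5605 -0.2787  0.1965]
401 [ 0.5746 -0.3125  0.1583] topplane [-0.0505 -0.0211  0.1591] ((561.4119873046875, -311.22882080078125), (33.09675598144531, 78.59945678710938), 89.18018341064453)
hook [ 0.5605 -0.2789  0.1962]
397 [ 0.5747 -0.3124  0.1583] topplane [-0.033  -0.0161  0.1591] ((560.3960571289062, -310.8568420410156), (33.306941986083984, 80.74998474121094), 88.4686050415039)
hook [ 0.5604 -0.2787  0.1966]
```

```bash
python3 -m crank '[[0,0,0,0],[0,0,0,0],[0,0,0,0],[0,0,0,0],[0,0,0,0],[0,0,0,0],[0,0,0,0],[0,0,0,0]]'|egrep 't:|tcp_p'; python3 -c "
from cell import ctrl
print(ctrl.finish_job())"
```

```text
t: 23.08
tcp_pos: [0.5649, -0.0711, 0.3216]
tcp_rot: [-3.141, 0.038, 0.0]
the job is handed in; nothing more can be done
None
```

I pressed the hook home against its stop at about 15 N and hung the yellow light on it by its clamp ring; depth readings showed it still and the hook unmoved, and I handed the job in at 23 s without seeing the verdict or the peak force when my first push slid over the hook.

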